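# Open the safety pot and discard a used vial

## Task

Throw the used blue-capped vial away into the grey safety pot: first press the pot's sprung orange cap down against its catch and, keeping it pressed, turn it clockwise (seen from above; it is left-handed, the usual way only jams it) until it comes free. Lift the cap off and set it down, without dropping it, right way up in the middle of the round blue mat, then put the blue-capped vial into the pot through its mouth. Leave the pot open and the other vials, the stain jar, the tally counter and the foam rack where they stand.

Things in the scene. Friction and masses are not known exactly. Their poses are not given: they have to be found in the camera images.
- pot: Grey round pot, fixed to the worktop: 86 mm outer diameter, 100 mm high, on a black foot of 116 mm diameter. Origin: centre of its underside, z up. Inner floor 8 mm above that. At the start the cap is locked in it with the cap's x axis along the pot's x axis; anticlockwise a solid stop blocks it after about 5 degrees.
- pot_mouth (a point): Centre of the pot's mouth at rim height, 100 mm above its underside. Three hooks inside leave an opening of 59 mm diameter. The cap is free when turned 65 degrees clockwise seen from above (negative about z) from its locked place; 57 to 73 will do, a solid stop ends the turn near 73. Then the white mark on the cap's edge stands over the white mark on the pot's wall.
- cap_grip (a point): Centre of the bar grip on the orange cap; z up along the cap's axis, x along the bar. Bar 56 mm long (x), 14 mm thick (y), 26 mm high; this point is 13 mm above the flat top of the cap's disc (88 mm diameter, 8 mm thick), on which fingertips can press. Locked, it is 131 mm above the pot's underside. Cap 0.1 kg.
- cap_foot (a point): Centre of the cap's underside, 44 mm below the bar grip's centre: a white plug of 54 mm diameter with three lugs out to 71 mm diameter, on which the cap stands when set down. The lugs are clear of the pot once the cap is 15 mm above its locked height.
- collar (a joint): White sprung ring under the cap's disc. 0: cap locked; negative: pressed down by so many metres; +0.003: cap free and risen. It pushes the cap up with about 6 N when locked. To turn, the cap must be pressed down 7 mm or more (about 10 N) and kept there, 8 to 9 mm is best; at 10 mm (about 12 N) its disc meets the pot's rim, a hard stop.
- mat_top (a point): Centre of the top face of the round blue mat, 130 mm in diameter, 3 mm thick, fixed to the worktop.
- blue_vial_mid (a point): Centre, half-way up, of the small white bottle with the BLUE screw cap, standing: 60 mm high, body 31 mm in diameter up to 49 mm from its foot, cap above it 21 mm in diameter. This is the one to throw away; about 30 g.
- white_vial_mid (a point): Centre of the small white bottle with the WHITE cap (58 mm high, 31 mm diameter): leave it.
- purple_vial_mid (a point): Centre of the small white bottle with the PURPLE cap (66 mm high, 31 mm diameter): leave it.
- stain_pot: Standing violet stain jar with black lid, 56 mm diameter, 115 mm high, origin under its centre: leave it.
- tally_counter: Small round metal hand tally counter, 62 x 72 x 25 mm, origin at its underside: leave it.
- foam_rack: White foam tube block, 62 x 110 x 34 mm, origin under its centre: leave it.
Not all that is in view belongs to the job. Leave any green look-alike of the pot alone.

How it is judged:
On the way, in this order (a step that is already met when the one before it is completed fails the run):
1. the locked cap is pressed down (value of joint collar below -0.0055 m and angle between the x axis of cap_grip and the x axis of pot, either way round below 0.3 rad), for 0.05 s.
2. the cap is pressed and turned clockwise to its release position, still in the mouth (angle between the x axis of cap_grip and the x axis of pot, either way round above 0.9 rad and horizontal distance between cap_grip and pot_mouth below 0.006 m and z of cap_grip in the frame of pot below 0.141 m), for 0.05 s.
3. the cap stands on the mat, let go (distance between cap_grip and mat_top below 0.06 m and horizontal distance between cap_grip and mat_top below 0.04 m and angle between cap_grip's own z axis and vertical below 0.1 rad and contact force between the fingers and safety_cap below 0.1 N), for 0.2 s.
At the end, for the whole second after the job is handed in: The cap stands right way up (within 0.1 rad) on the mat, its axis within 40 mm of the mat's centre; the blue-capped vial lies or stands inside the open pot, its centre less than 70 mm above the pot's underside; both at rest (horizontal distance between cap_grip and mat_top below 0.04 m and distance between cap_grip and mat_top below 0.06 m and angle between cap_grip's own z axis and vertical below 0.1 rad and horizontal distance between blue_vial_mid and pot below 0.036 m and z of blue_vial_mid in the frame of pot between 0.01 and 0.07 m and linear speed of each of blue_vial, safety_cap below 0.03 m/s); the robot touches nothing.
It fails at once if another vial is moved more than 30 mm (distance of any of white_vial_mid, purple_vial_mid from where it was at the start of the episode above 0.03 m).
It fails at once if the stain jar, tally counter or foam rack is moved more than 30 mm (distance of any of stain_pot, tally_counter, foam_rack from where it was at the start of the episode above 0.03 m).
It fails at once if the cap is dropped (falls freely faster than 0.8 m/s) (linear speed of safety_cap above 0.8 m/s and contact force between the fingers and safety_cap below 0.05 N).
It also fails if it takes over 61 s, if anything falls off the work surface, if the arm or the gripper's body presses on something with over 40 N, if the wrist force passes 120 N, or if a joint passes its speed limit or range.

## Robot

A 6-joint arm with a two-finger parallel gripper is mounted at the origin on a cart in front of the work surface, level with it; the furniture and walls round the work are solid. World frame = base frame: x ahead of the robot, y to its left, z up, the work surface at z = 0. Lengths are in m, angles in rad, forces in N, time in s.
With the tool pointing down it reaches from about 0.4 to 0.925 m from the base axis. Payload 12.5 kg.
Tool frame: the origin (TCP) lies at the very end of the fingers, on their centre line; the grasp point (between the pads) lies arm.grip_point_offset behind it (arm.grip_point_offset is the distance from the TCP to the grasp point, in m); z points along the fingers, y is the direction in which the jaws open and shut (so a half turn about z gives the same grasp; the last joint's range is limited). The gripper opens to 95 mm and grips with 3 to 60 N. Pads are 20 mm wide; open, the fingers measure 119 mm over their backs; the gripper's body (75 mm by 180 mm) begins 59 mm behind the grasp point.
Start: joints at [-1.239, 0.491, 1.559, -0, 1.092, -0.106], TCP at [0.265, -0.566, 0.215] pointing down, gripper open.
Joint ranges: [-3.1, 3.1], [-0.84, 2.19], [0.05, 2.79], [-1.13, 4.28], [0.06, 2.93], [-2.69, 2.69]. Speed limits (rad/s): [2.22, 2.22, 2.79, 3.14, 3.14, 3.14].

## Interface

Orientations are given as [roll, pitch, yaw] about the fixed x, y, z axes, in that order (R = Rz(yaw) Ry(pitch) Rx(roll)).
In Python, from plant import monitor, eyes, arm, nets gives the robot as it stands.
- The arm moves only by the tool arm_command, never from a script. Its argument "plan" is one flat list of numbers, 7 for each row, row after row: the shift along the world's x, y, z in cm, then the turn, a rotation vector about the world's x, y, z in rad, then the opening, from -1 (shut) to 1 (fully open). In form: [x, y, z, ax, ay, az, jaw, x, y, z, ax, ay, az, jaw, ...]. A call has exactly 5 rows; each row is the pose to reach, as a shift and turn from the pose commanded when the call began; what a row does not reach only later rows make up. A row lasts 1/12 s, in which the tool goes at most 41.7 mm and 7.16 degrees, less where a joint would pass 70% of its speed; a pose out of reach is approached as far as the arm can. A call with a gripper value outside its range is refused whole. The fingers move at their own pace and stop on an object; "grip_force" is the grip in N (left out, the last holds). Time passes only in rows, so rows that repeat a pose let the fingers close, or fill a call up. It gives the time, the measured TCP pose, the force and the opening at its end, in the units of the state.
- monitor.read_state(): the state, without advancing time (a new reading comes with each control period).
- eyes.get_image(name): name is "side" or "top"; returns the picture (420x560x3 uint8, blue, green, red); there is no depth.
- eyes.get_calibration(name): a dict with "mtx" (3x3 intrinsics, pixels), "dist_coeffs" ([k1, k2, p1, p2, k3] as OpenCV has them; the pictures are not rectified), "world_from_camera" (4x4, takes a point from camera to world coordinates). Camera axes: x right, y down, z forward; pixel columns grow to the right and rows downward; lengths in m; the calibration is good to about 2 mm. A picture is of the moment at which its call begins. get_calibration takes no time and is no camera call.
- arm.finish_job(): hands the job in, once; it reports no verdict.
Trained networks look in the newest picture that a camera, given by its name, has taken for a name from the list of things; names that differ only in an ending like _2 or _b are one class to them, and where a whole thing is asked for, a point or a joint stands for the part that bears it (a point fixed in the world has none). Each returns a list of dicts, best first, with "conf" (0 to 1); they miss things now and then, are a little off and sometimes report something else, mostly with a low value. They report only what shows in the picture. A call takes as long as a camera call. They do not tell look-alikes from the thing itself.
- nets.outline_of(camera, query): "pixels" (420x560 bool, what is visible of it) and "box" ([left, top, right, bottom] in pixels, round what is visible of it).
- nets.tip_of(camera, query): "uv" ([column, row] in pixels: a listed point, or the origin of a listed thing).
The state is a dict: "time": time; "joints": joint angles; "joint_vel": joint speeds; "tau": joint torques, N m; "tool_pos": TCP position; "ee_rot": TCP orientation; "contact_force": force on the tool from outside, world axes, zero at the start; "moment": the same for the moment, N m; "opening": finger opening in m.
Only numpy, scipy, OpenCV 4.12 (cv2) and the standard library are available. Lean on these libraries where they do the work, as an engineer would, in place of code of your own. Each camera call takes 0.05 s, during which the arm holds its last target.

## Working session

There is one attempt and no reset: what is moved stays moved. The work goes in short steps, Python scripts to look and compute and a tool call to move; the robot and the scene stay as the last step left them, time stands still between calls to the robot, and variables do not carry over. Pictures are saved under pics/ and viewed, and the job is handed in when it is done.

Besides the shell and the picture viewer there is one more tool, called after "Request:" as name(argument=value, ...) on one line, values as JSON. arm_command: Moves the arm, as the interface text tells. Its arguments: {"type":"object","properties":{"plan":{"type":"array"},"grip_force":{"type":"number"}},"required":["plan"]}

```bash
ls; mkdir -p pics; python3 - <<'E'
from plant import monitor, eyes, arm, nets
import cv2
for c in ["top","side"]:
    cv2.imwrite(f"pics/{c}0.png",eyes.get_image(c)); k=eyes.get_calibration(c); print(c,k)
print(monitor.read_state(), arm.grip_point_offset)
E
```

```text
pics
top {'mtx': array([[517.10212323,   0.        , 272.22670226],
       [  0.        , 517.10212323, 204.09457593],
       [  0.        ,   0.        ,   1.        ]]), 'dist_coeffs': array([0.04716587, 0.        , 0.        , 0.        , 0.        ]), 'world_from_camera': array([[ 0.02983126, -0.98512128,  0.16925177,  0.29457309],
       [-0.99939595, -0.03241585, -0.01252755,  0.00796955],
       [ 0.01782759, -0.16877582, -0.98549323,  1.47414659],
       [ 0.        ,  0.        ,  0.        ,  1.        ]])}
side {'mtx': array([[381.98366496,   0.        , 284.1289595 ],
       [  0.        , 381.98366496, 207.19084005],
       [  0.        ,   0.        ,   1.        ]]), 'dist_coeffs': array([-0.03340995,  0.        ,  0.        ,  0.        ,  0.        ]), 'world_from_camera': array([[-0.89821053, -0.19370871,  0.39458177,  0.14336756],
       [-0.43943699,  0.41741525, -0.79539905,  0.79074907],
       [-0.01062872, -0.88782963, -0.46004955,  0.57006123],
       [ 0.        ,  0.        ,  0.        ,  1.        ]])}
{'time': 0.1, 'joints': array([-1.23859550e+00,  4.91479350e-01,  1.55937748e+00, -1.60095715e-05,
        1.09168282e+00, -1.05599763e-01]), 'joint_vel': array([-0.00246291, -0.00039269, -0.0021042 , -0.00277366,  0.00159247,
        0.0008795 ]), 'tau': array([ 3.67861081e-03, -6.13621759e+01, -2.58603179e+01,  6.94332761e-02,
        4.70015884e-02, -3.83516101e-05]), 'tool_pos': array([ 0.26491765, -0.56585061,  0.21413636]), 'ee_rot': array([-3.14064944e+00, -8.56957111e-05,  4.37807939e-01]), 'contact_force': array([-0.51860407, -0.08994319,  0.76815456]), 'moment': array([-0.01084832, -0.03188805,  0.00272086]), 'opening': 0.0952991451804431} 0.0188
```

View pics/top0.png

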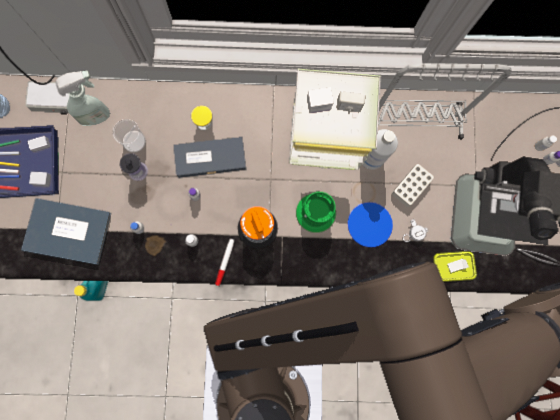

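View pics/side0.png

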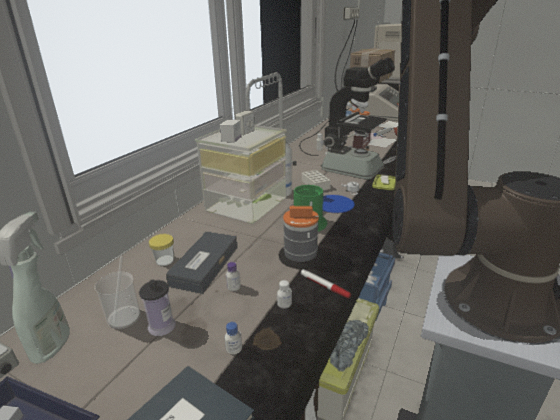

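The top view shows the orange-capped pot at about (257,223), the green look-alike at (316,211) and the mat at (370,225). The vials are blue (137,227), white (191,240) and purple (194,191). In the side view, blue is at (233,338), white at (285,294), purple at (233,277) and the pot at (300,235).

```bash
cat > h.py <<'E'
from plant import monitor, eyes, arm, nets
import cv2, numpy as np
K={c:eyes.get_calibration(c) for c in("top","side")}
def ray(c,uv):
    k=K[c];p=cv2.undistortPoints(np.array([[uv]],float),k["mtx"],k["dist_coeffs"])[0,0]
    T=k["world_from_camera"];d=T[:3,:3]@np.array([p[0],p[1],1]);return T[:3,3],d/np.linalg.norm(d)
def atz(c,uv,z):
    o,d=ray(c,uv);return o+d*(z-o[2])/d[2]
def tri(a,b):
    A=np.zeros((3,3));B=np.zeros(3);R=[ray("top",a),ray("side",b)]
    for o,d in R:
        P=np.eye(3)-np.outer(d,d);A+=P;B+=P@o
    x=np.linalg.solve(A,B);return x,[float(np.linalg.norm((np.eye(3)-np.outer(d,d))@(x-o))) for o,d in R]
def proj(c,X):
    k=K[c];T=np.linalg.inv(k["world_from_camera"]);r,_=cv2.Rodrigues(T[:3,:3])
    return cv2.projectPoints(np.array(X,float).reshape(-1,3),r,T[:3,3],k["mtx"],k["dist_coeffs"])[0][:,0]
E
python3 - <<'E'
from h import *
im={c:eyes.get_image(c) for c in K}
for q in ["pot","pot_mouth","cap_grip","cap_foot","mat_top","blue_vial_mid","white_vial_mid","purple_vial_mid","stain_pot","tally_counter","foam_rack"]:
    r={}
    for c in K:
        r[c]=nets.tip_of(c,q)[:2]
        print(q,c,[(np.round(x["uv"],1).tolist(),round(x["conf"],2)) for x in r[c]])
    if r["top"] and r["side"]: print("   ",tri(r["top"][0]["uv"],r["side"][0]["uv"]))
a=im["top"][180:270,100:420];cv2.imwrite("pics/ct.png",cv2.resize(a,None,fx=2.5,fy=2.5,interpolation=3))
a=im["side"][180:370,200:360];cv2.imwrite("pics/cs.png",cv2.resize(a,None,fx=3,fy=3,interpolation=3))
a=im["top"][190:260,220:300];cv2.imwrite("pics/cc.png",cv2.resize(a,None,fx=8,fy=8,interpolation=3))
E
```

```text
pot top [([261.3, 228.7], 0.96), ([314.5, 210.9], 0.77)]
pot side [([299.2, 257.6], 0.96), ([309.6, 222.2], 0.93)]
    (array([ 0.47995248,  0.01943949, -0.01772165]), [0.002755393630609901, 0.00275539363060988])
pot_mouth top [([321.3, 204.8], 0.94), ([256.7, 221.1], 0.81)]
pot_mouth side [([305.7, 194.6], 0.61), ([303.6, 217.3], 0.55)]
    (array([ 0.53544986, -0.14334427,  0.08690296]), [0.00018554025296790692, 0.00018554025296787393])
cap_grip top [([257.5, 221.9], 0.88), ([411.3, 229.1], 0.61)]
cap_grip side [([302.0, 210.7], 0.75), ([349.6, 191.7], 0.43)]
    (array([0.47510458, 0.02743175, 0.12941675]), [0.001895624074522348, 0.0018956240745223493])
cap_foot top [([254.8, 225.0], 0.76)]
cap_foot side [([301.0, 230.1], 0.69)]
    (array([0.47351118, 0.03531321, 0.07848479]), [0.0016553142101094237, 0.0016553142101093951])
mat_top top [([367.9, 223.1], 0.87)]
mat_top side [([334.7, 202.0], 0.77)]
    (array([ 0.49666288, -0.28762672,  0.0058621 ]), [0.0039407448837591365, 0.003940744883759263])
blue_vial_mid top [([136.5, 227.5], 0.59), ([366.1, 222.7], 0.57)]
blue_vial_mid side
[... 445 characters left out ...]
, 0.21228402, 0.03033474]), [0.001319588537970445, 0.001319588537970363])
stain_pot top [([136.0, 169.7], 0.98)]
stain_pot side [([161.5, 324.1], 0.66), ([334.7, 204.6], 0.41)]
    (array([0.63217412, 0.38450304, 0.00345846]), [0.003426000440711799, 0.003426000440711537])
tally_counter top [([411.9, 232.4], 0.68)]
tally_counter side [([349.9, 190.1], 0.63), ([277.9, 296.2], 0.42)]
    (array([ 0.47924828, -0.4142024 , -0.00150142]), [0.0005153194096630806, 0.0005153194096630867])
foam_rack top [([410.1, 184.4], 0.65), ([190.0, 241.2], 0.19)]
foam_rack side [([314.9, 183.7], 0.85)]
    (array([ 6.16106287e-01, -4.11995054e-01, -5.73391711e-04]), [0.0033327759519340408, 0.0033327759519341683])
```

View pics/cc.png

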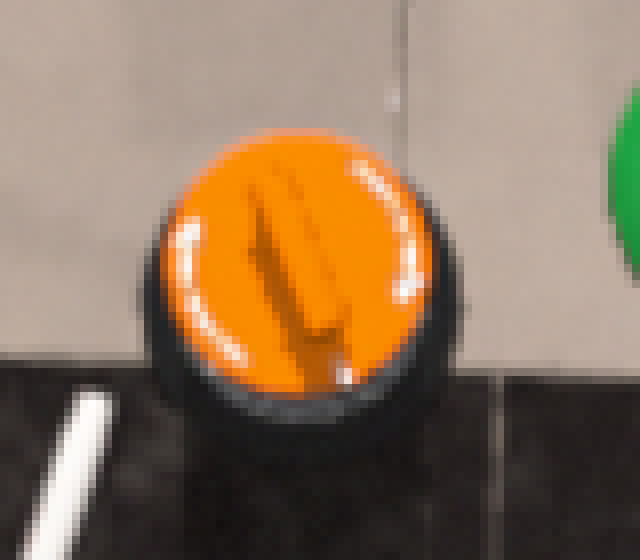

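View pics/cs.png

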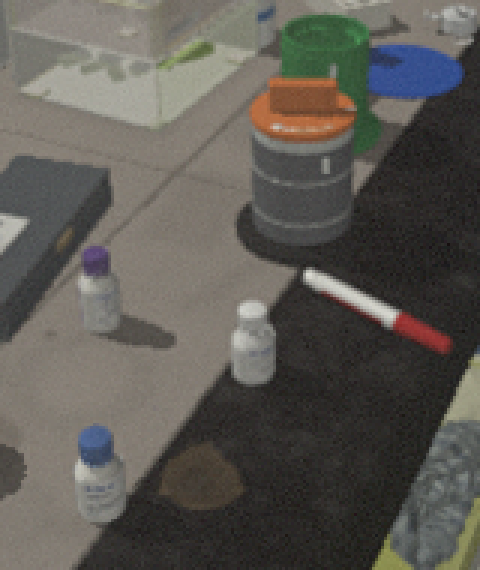

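View pics/ct.png

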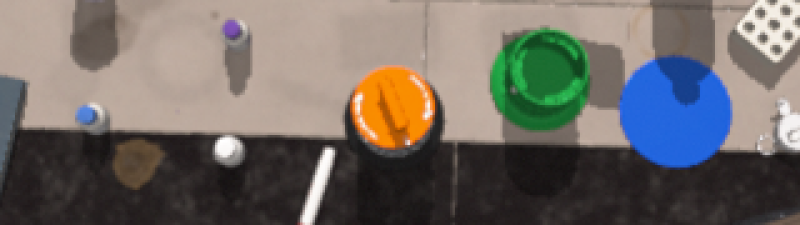

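```bash
cat > fit.py <<'E'
from h import *
from scipy.optimize import minimize
def cyl(x,y,z0,z1,r,n=60):
    t=np.linspace(0,2*np.pi,n,endpoint=False)
    return np.vstack([np.c_[x+r*np.cos(t),y+r*np.sin(t),np.full(n,z)] for z in(z0,z1)])
def box(x,y,z0,z1,yaw,l,w):
    c,s=np.cos(yaw),np.sin(yaw)
    return np.array([[x+c*a*l/2-s*b*w/2,y+s*a*l/2+c*b*w/2,z] for a in(-1,1) for b in(-1,1) for z in(z0,z1)])
SS=4
def render(c,parts,roi):
    x0,y0,x1,y1=roi;m=np.zeros(((y1-y0)*SS,(x1-x0)*SS),np.uint8)
    for P in parts:
        p=(proj(c,P)-[x0-.5,y0-.5])*SS-.5
        h=cv2.convexHull((p*16).round().astype(np.int32));cv2.fillConvexPoly(m,h,255,shift=4)
    return cv2.resize(m,(x1-x0,y1-y0),interpolation=cv2.INTER_AREA)/255.
def cost(parts,masks,rois):
    return sum(((render(c,parts,rois[c])-masks[c])**2).sum()/masks[c].sum() for c in masks)
def mat_circle(v,masks,rois): pass
E
python3 - <<'E'
from fit import *
im={c:eyes.get_image(c) for c in K}
rois={"top":(225,195,290,260),"side":(270,195,330,240)}
masks={}
for c in K:
    h=cv2.cvtColor(im[c],cv2.COLOR_BGR2HSV);m=cv2.inRange(h,(4,120,70),(20,255,255))
    m=cv2.morphologyEx(m,cv2.MORPH_CLOSE,np.ones((7,7)))
    x0,y0,x1,y1=rois[c];masks[c]=(m[y0:y1,x0:x1]>0).astype(float)
    cv2.imwrite(f"pics/m{c}.png",cv2.resize(m[y0:y1,x0:x1],None,fx=8,fy=8))
def parts(v):
    x,y,z,yaw=v[0],v[1],v[2],v[3]
    return [cyl(x,y,z-.021,z-.013,.044),box(x,y,z-.013,z+.013,yaw,.056,.014)]
for cs in(["top"],["side"],["top","side"]):
    best=None
    for yaw in(.2,.4):
        mm={c:masks[c] for c in cs}
        zf=len(cs)==1
        f=(lambda w:cost(parts([w[0],w[1],.131,w[2]]),mm,rois)) if zf else (lambda w:cost(parts([w[0],w[1],w[3],w[2]]),mm,rois))
        x0=[.475,.028,yaw]+([] if zf else [.131])
        S=np.array([x0]+[np.array(x0)+d for d in np.diag([.01,.01,.3,.01][:len(x0)])])
        r=minimize(f,x0,method="Nelder-Mead",options=dict(initial_simplex=S,xatol=1e-5,fatol=1e-6))
        if best is None or r.fun<best.fun: best=r
    print(cs,best.x.round(4),best.fun)
# bar ends at top face via crop pixels
a=im["side"][195:240,270:330];cv2.imwrite("pics/cap_s.png",cv2.resize(a,None,fx=10,fy=10,interpolation=3))
# mat
for c,roi in(("top",(335,190,405,260)),("side",(300,185,365,225))):
    h=cv2.cvtColor(im[c],cv2.COLOR_BGR2HSV);m=cv2.inRange(h,(105,120,40),(125,255,255))
    x0,y0,x1,y1=roi;m=(m[y0:y1,x0:x1]>0).astype(float)
    if c=="top":
        r=minimize(lambda w:cost([cyl(w[0],w[1],0,.003,.065)],{c:m},{c:roi}),[.497,-.288],method="Nelder-Mead",options=dict(initial_simplex=[[.497,-.288],[.507,-.288],[.497,-.278]]))
        print("mat",r.x,r.fun)
E
```

```text
['top'] [0.4771 0.0306 0.1184] 0.020927308208788572
['side'] [0.4758 0.0299 0.4244] 0.09109879522743354
['top', 'side'] [0.477  0.0301 0.2654 0.1299] 0.11810742176384349
mat [ 0.49740496 -0.29260302] 0.015438022484587489
```

View pics/cap_s.png

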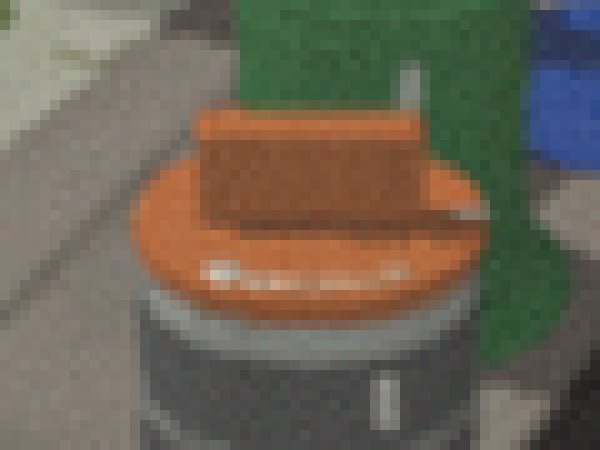

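```bash
python3 - <<'E'
from fit import *
im={c:eyes.get_image(c) for c in K}
P=np.load if 0 else None
for c,q,sc in(("top",(225,195,290,260),8),):
    x0,y0,x1,y1=q
    for yaw in(0.2,0.3,0.4,.5):
        a=cv2.resize(im[c][y0:y1,x0:x1],None,fx=8,fy=8,interpolation=3)
        b=box(.475,.028,.144,.144,yaw,.056,.014)[[0,2,6,4]]
        cv2.polylines(a,[(((proj(c,b)-[x0,y0]+.5)*8)).round().astype(int).reshape(-1,1,2)],True,(0,0,0),1)
        cv2.imwrite(f"pics/yaw{yaw}.png",a)
ims=[cv2.imread(f"pics/yaw{y}.png") for y in(.2,.3,.4,.5)]
cv2.imwrite("pics/yaws.png",cv2.resize(np.vstack([np.hstack(ims[:2]),np.hstack(ims[2:])]),(600,600)))
E
```

```text
(no output)
```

View pics/yaws.png

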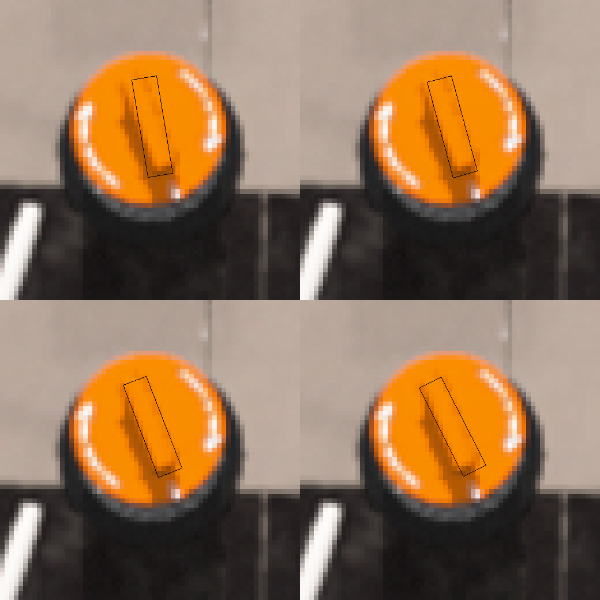

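The candidates for the cap, as top-view pixels, are the orange cap on the grey pot (257,223) and the green pot (316,211). For the vial they are blue (137,227), white (191,240) and purple (194,191). I chose the orange cap and the blue vial, and the close crops confirm both. The overlay puts the bar's yaw at about 0.41 rad and the cap at about (0.4765, 0.030). I'm moving above the pot.

Request:
arm_command(plan=[1.4,3.9,0,0,0,0,0.2,2.8,7.8,0,0,0,0,0.2,4.2,11.7,0,0,0,0,0.2,5.6,15.6,0,0,0,0,0.2,7,19.6,0,0,0,0,0.2])

```text
time: 1.92
tool_pos: [0.3349, -0.369, 0.2147]
ee_rot: [3.141, -0.0, 0.437]
contact_force: [1.3, -0.4, 0.2]
opening: 0.0673
```

Request:
arm_command(plan=[1.4,3.9,0,0,0,0,0.2,2.8,7.8,0,0,0,0,0.2,4.2,11.7,0,0,0,0,0.2,5.6,15.6,0,0,0,0,0.2,7,19.6,0,0,0,0,0.2])

```text
time: 2.33
tool_pos: [0.4048, -0.1736, 0.2149]
ee_rot: [3.141, -0.0, 0.437]
contact_force: [0.9, -0.7, 0.2]
opening: 0.0571
```

Request:
arm_command(plan=[1.4,4,0,0,0,0,0.0,2.9,8,0,0,0,-0.01,0.0,4.3,12,0,0,0,-0.02,0.0,5.7,16,-1,0,0,-0.03,0.0,7.2,20.3,-2,0,0,-0.03,0.0])

```text
time: 2.75
tool_pos: [0.4741, 0.0212, 0.197]
ee_rot: [3.141, -0.002, 0.407]
contact_force: [0.6, -1.0, 0.1]
opening: 0.0477
```

```bash
python3 - <<'E'
from fit import *
im={c:eyes.get_image(c) for c in K}
s=monitor.read_state();print(s["tool_pos"],s["ee_rot"],s["opening"])
for c,(x0,y0,x1,y1) in(("top",(215,180,305,260)),("side",(250,150,340,230))):
    a=cv2.resize(im[c][y0:y1,x0:x1],None,fx=7,fy=7,interpolation=3)
    for P in (s["tool_pos"],):
        u=(proj(c,P)[0]-[x0,y0]+.5)*7;cv2.drawMarker(a,tuple(u.astype(int).tolist()),(255,0,255),0,14,1)
    cv2.imwrite(f"pics/ap_{c}.png",a)
E
```

```text
[0.47413945 0.02350262 0.19571148] [-3.14075373e+00  5.01207439e-04  4.13168870e-01] 0.04757773853657598
```

View pics/ap_side.png

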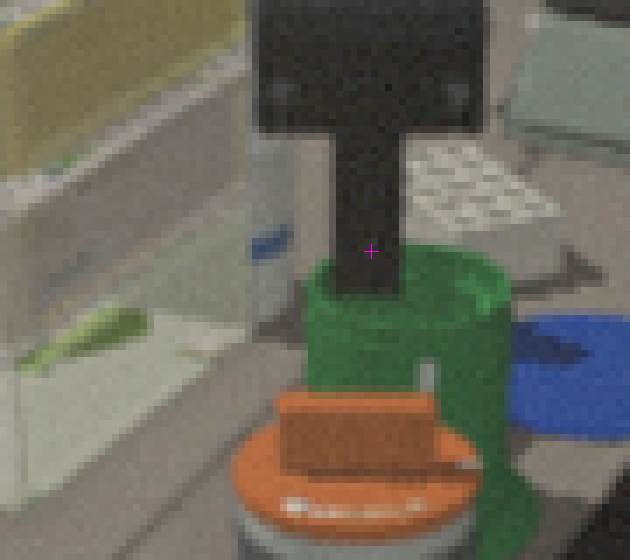

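View pics/ap_top.png

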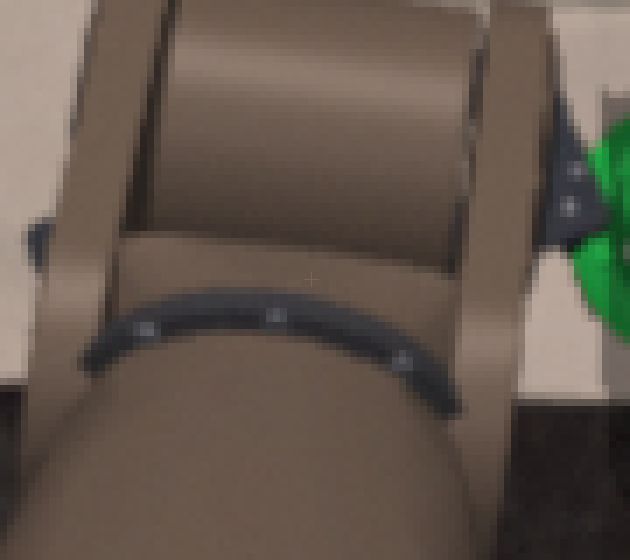

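Request:
arm_command(plan=[0.2,0.6,0,0,0,0,0.0,0.2,0.6,-1,0,0,0,0.0,0.2,0.6,-2,0,0,0,0.0,0.2,0.6,-3.0,0,0,0,0.0,0.2,0.6,-3.5,0,0,0,0.0])

```text
time: 3.27
tool_pos: [0.4753, 0.0241, 0.1611]
ee_rot: [-3.142, 0.0, 0.406]
contact_force: [0.5, -0.1, 0.1]
opening: 0.0474
```

```bash
python3 - <<'E'
from fit import *
im={c:eyes.get_image(c) for c in ["side"]}
s=monitor.read_state();print(s["tool_pos"],s["ee_rot"],s["opening"],s["contact_force"])
for c,(x0,y0,x1,y1) in(("side",(260,170,340,240)),):
    a=cv2.resize(im[c][y0:y1,x0:x1],None,fx=8,fy=8,interpolation=3)
    for P in (s["tool_pos"],):
        u=(proj(c,P)[0]-[x0,y0]+.5)*8;cv2.drawMarker(a,tuple(u.astype(int).tolist()),(255,0,255),0,14,1)
    cv2.imwrite(f"pics/ap2_{c}.png",a)
E
```

```text
[0.47506182 0.02417254 0.16065012] [-3.14105951e+00  1.33027699e-03  4.06205324e-01] 0.047442982968294516 [ 0.17047442  0.21441821 -0.82655721]
```

View pics/ap2_side.png

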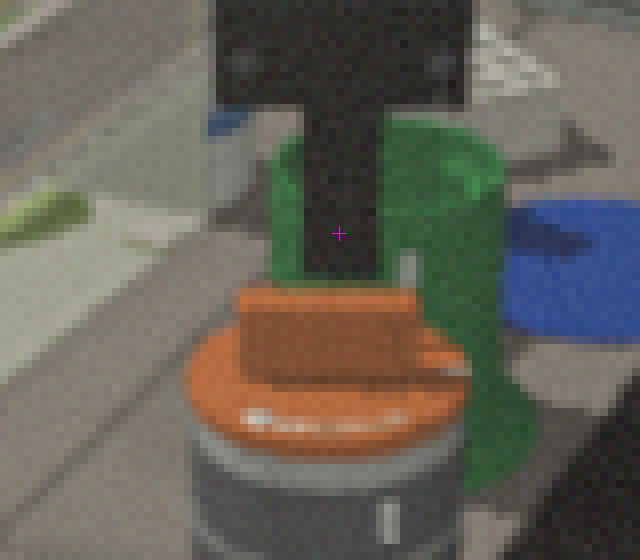

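Request:
arm_command(plan=[0.15,0.6,0,0,0,0,0.0,0.15,0.6,0,0,0,0,0.0,0.15,0.6,0,0,0,0,0.0,0.15,0.6,0,0,0,0,0.0,0.15,0.6,0,0,0,0,0.0])

```text
time: 3.73
tool_pos: [0.4771, 0.031, 0.162]
ee_rot: [3.141, -0.001, 0.408]
contact_force: [-0.2, 0.1, 0.5]
opening: 0.0477
```

Request:
arm_command(plan=[0,0,-1,0,0,0,0.0,0,0,-2,0,0,0,0.0,0,0,-3,0,0,0,0.0,0,0,-3.9,0,0,0,-0.2,0,0,-3.9,0,0,0,-0.4], grip_force=20)

```text
time: 4.15
tool_pos: [0.4765, 0.0311, 0.1214]
ee_rot: [-3.141, 0.002, 0.408]
contact_force: [-0.0, 0.1, -0.1]
opening: 0.0389
```

Request:
arm_command(plan=[0,0,0,0,0,0,-0.5,0,0,0,0,0,0,-0.6,0,0,0,0,0,0,-0.7,0,0,0,0,0,0,-0.9,0,0,0,0,0,0,-1])

```text
time: 4.57
tool_pos: [0.4773, 0.0311, 0.1231]
ee_rot: [3.141, -0.001, 0.408]
contact_force: [0.2, 0.1, 4.1]
opening: 0.0136
```

```bash
python3 - <<'E'
from fit import *
im={c:eyes.get_image(c) for c in ["side"]}
s=monitor.read_state();print(s["tool_pos"],s["ee_rot"],s["opening"],s["contact_force"],s["moment"])
for c,(x0,y0,x1,y1) in(("side",(260,170,340,240)),):
    a=cv2.resize(im[c][y0:y1,x0:x1],None,fx=8,fy=8,interpolation=3)
    cv2.imwrite(f"pics/ap3_{c}.png",a)
E
```

```text
[0.47724692 0.03106703 0.12309367] [ 3.14109367e+00 -7.17614245e-04  4.07929471e-01] 0.014007241351019956 [-0.31789496  0.5139023   3.40524155] [0.06419763 0.11060233 0.06238487]
```

View pics/ap3_side.png

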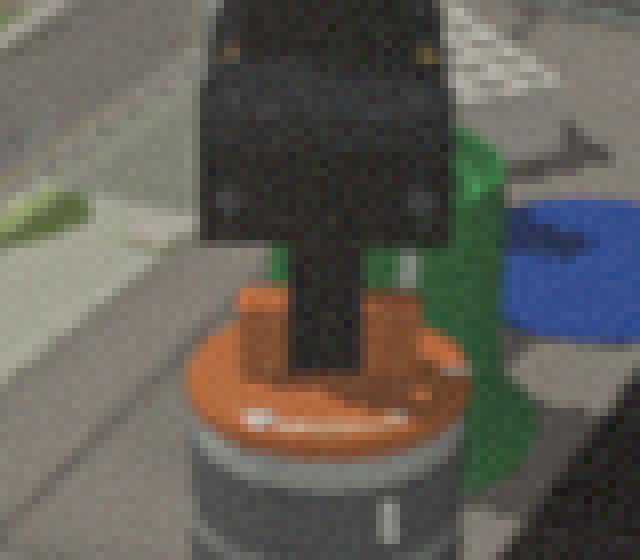

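Gripped on the bar at 14 mm opening, with the fingertips at the disc. I'm pressing down in steps and watching the force.

Request:
arm_command(plan=[0,0,-0.1,0,0,0,-1,0,0,-0.2,0,0,0,-1,0,0,-0.3,0,0,0,-1,0,0,-0.4,0,0,0,-1,0,0,-0.4,0,0,0,-1], grip_force=35)

```text
time: 5.03
tool_pos: [0.4773, 0.0311, 0.1188]
ee_rot: [3.141, -0.001, 0.408]
contact_force: [-0.7, 0.8, 6.1]
opening: 0.0138
```

Request:
arm_command(plan=[0,0,-0.1,0,0,0,-1,0,0,-0.2,0,0,0,-1,0,0,-0.3,0,0,0,-1,0,0,-0.4,0,0,0,-1,0,0,-0.4,0,0,0,-1])

```text
time: 5.45
tool_pos: [0.4773, 0.0311, 0.1149]
ee_rot: [3.141, -0.001, 0.408]
contact_force: [-1.0, -0.2, 8.6]
opening: 0.0135
```

```bash
python3 - <<'E'
from fit import *
im={c:eyes.get_image(c) for c in ["side"]}
s=monitor.read_state();print(s["tool_pos"],s["ee_rot"],s["opening"],s["contact_force"],s["moment"])
for c,(x0,y0,x1,y1) in(("side",(260,170,340,240)),):
    a=cv2.resize(im[c][y0:y1,x0:x1],None,fx=8,fy=8,interpolation=3)
    cv2.imwrite(f"pics/ap4_{c}.png",a)
E
```

```text
[0.477292   0.03105244 0.11497208] [ 3.14112648e+00 -7.05288168e-04  4.07865053e-01] 0.013776851686473435 [-1.72829854 -0.19410787  8.60723335] [0.10546087 0.23921986 0.04881537]
```

View pics/ap4_side.png

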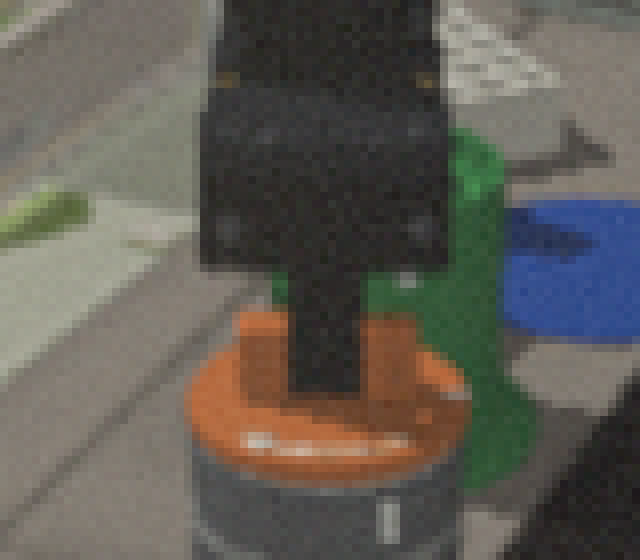

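Request:
arm_command(plan=[0,0,-0.05,0,0,0,-1,0,0,-0.1,0,0,0,-1,0,0,-0.1,0,0,-0.05,-1,0,0,-0.1,0,0,-0.12,-1,0,0,-0.1,0,0,-0.2,-1])

```text
time: 5.92
tool_pos: [0.4776, 0.031, 0.1142]
ee_rot: [3.141, -0.002, 0.205]
contact_force: [-0.3, 0.3, 8.9]
opening: 0.0141
```

```bash
python3 - <<'E'
from fit import *
s=monitor.read_state();print(s["tool_pos"],s["ee_rot"],s["opening"],s["contact_force"],s["moment"],s["joints"])
E
```

```text
[0.47761465 0.03099376 0.11416034] [ 3.14089443e+00 -1.52878381e-03  2.05087345e-01] 0.014055584833686564 [-0.27459663  0.33374552  8.85757445] [0.00569321 0.09368922 0.18347512] [-7.31803937e-02  4.30086551e-01  2.01983163e+00 -3.94972854e-04
  6.90012738e-01  1.29283353e+00]
```

Request:
arm_command(plan=[0,0,0,0,0,-0.1,-1,0,0,0,0,0,-0.2,-1,0,0,0,0,0,-0.3,-1,0,0,0,0,0,-0.4,-1,0,0,0,0,0,-0.5,-1])

```text
time: 6.33
tool_pos: [0.4777, 0.031, 0.1142]
ee_rot: [-3.141, -0.002, -0.297]
contact_force: [-0.7, -0.5, 9.5]
opening: 0.0138
```

Request:
arm_command(plan=[0,0,0,0,0,-0.1,-1,0,0,0,0,0,-0.2,-1,0,0,0,0,0,-0.3,-1,0,0,0,0,0,-0.4,-1,0,0,0,0,0,-0.43,-1])

```text
time: 6.75
tool_pos: [0.4777, 0.0309, 0.1142]
ee_rot: [-3.141, -0.001, -0.728]
contact_force: [0.7, -0.2, 10.1]
opening: 0.0137
```

```bash
python3 - <<'E'
from fit import *
im={c:eyes.get_image(c) for c in ["side"]}
s=monitor.read_state();print(s["tool_pos"],s["ee_rot"],s["opening"],s["contact_force"],s["moment"])
for c,(x0,y0,x1,y1) in(("side",(260,170,340,240)),):
    a=cv2.resize(im[c][y0:y1,x0:x1],None,fx=8,fy=8,interpolation=3)
    cv2.imwrite(f"pics/ap5_{c}.png",a)
E
```

```text
[0.47765447 0.03097036 0.1141835 ] [-3.14075578e+00 -1.45143103e-03 -7.26805421e-01] 0.013392768681517885 [0.33210918 0.35044826 9.12539963] [0.0659927  0.08670602 0.09794296]
```

View pics/ap5_side.png

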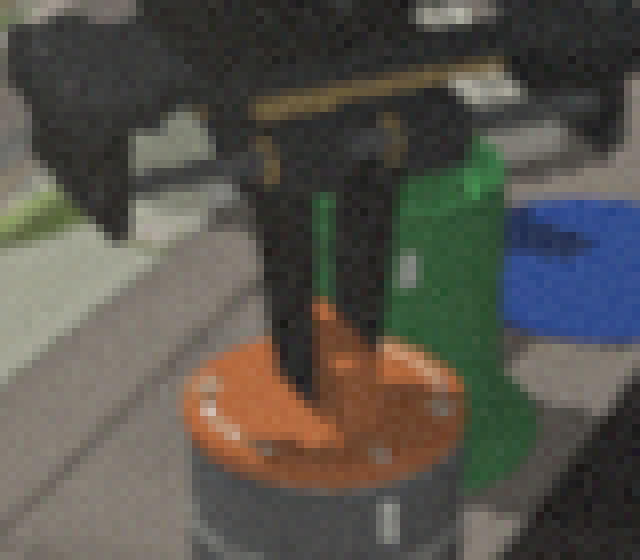

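The cap is turned about 65° and its white mark at (380,455) in the crop stands over the wall mark at (388,515). I'm lifting.

Request:
arm_command(plan=[0,0,0.4,0,0,0,-1,0,0,0.8,0,0,0,-1,0,0,1.3,0,0,0,-1,0,0,2,0,0,0,-1,0,0,2.8,0,0,0,-1])

```text
time: 7.22
tool_pos: [0.4766, 0.0311, 0.1418]
ee_rot: [3.141, 0.001, -0.722]
contact_force: [0.2, 0.4, -0.8]
opening: 0.0135
```

Request:
arm_command(plan=[0,0,1,0,0,0,-1,0,0,2,0,0,0,-1,0,0,3,0,0,0,-1,0,0,4,0,0,0,-1,0,0,5,0,0,0,-1])

```text
time: 7.63
tool_pos: [0.4767, 0.0311, 0.1924]
ee_rot: [3.141, 0.0, -0.722]
contact_force: [-0.6, 0.2, -0.7]
opening: 0.014
```

```bash
python3 - <<'E'
from fit import *
im={c:eyes.get_image(c) for c in ["side"]}
s=monitor.read_state();print(s["tool_pos"],s["ee_rot"],s["opening"],s["contact_force"],s["moment"])
for c,(x0,y0,x1,y1) in(("side",(250,130,350,240)),):
    a=cv2.resize(im[c][y0:y1,x0:x1],None,fx=5,fy=5,interpolation=3)
    cv2.imwrite(f"pics/ap6_{c}.png",a)
E
```

```text
[0.4774509  0.03108024 0.19405416] [-3.14043118e+00 -1.61490883e-03 -7.22152502e-01] 0.01372673624577112 [0.80098591 0.25906261 1.5767759 ] [ 0.08975464  0.05870991 -0.02947667]
```

View pics/ap6_side.png

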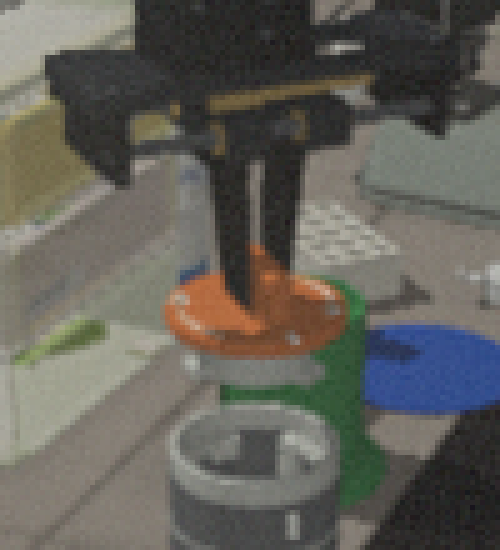

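The cap is free and in the grip at (255,310), above the open pot. I'm carrying it to the mat, 2.0 cm in x and -32.4 cm in y.

Request:
arm_command(plan=[0.1,-2,0,0,0,0,-1,0.3,-5,0,0,0,0,-1,0.5,-8.5,0,0,0,0,-1,0.7,-12,0,0,0,0,-1,1,-16,0,0,0,0,-1])

```text
time: 8.1
tool_pos: [0.4865, -0.1299, 0.1916]
ee_rot: [3.141, 0.001, -0.721]
contact_force: [1.0, 0.2, -0.9]
opening: 0.0139
```

Request:
arm_command(plan=[0.2,-3.5,0,0,0,0,-1,0.5,-7,0,0,0,0,-1,0.7,-10.5,0,0,0,0,-1,0.9,-14,0,0,0,0,-1,1,-16.4,0,0,0,0,-1])

```text
time: 8.52
tool_pos: [0.4967, -0.2957, 0.1914]
ee_rot: [3.141, 0.0, -0.723]
contact_force: [0.2, 0.5, -0.8]
opening: 0.0137
```

Request:
arm_command(plan=[0,0,-1,0,0,0,-1,0,0,-3,0,0,0,-1,0,0,-6,0,0,0,-1,0,0,-9,0,0,0,-1,0,0,-11.5,0,0,0,-1])

```text
time: 8.93
tool_pos: [0.4963, -0.2918, 0.0746]
ee_rot: [3.141, 0.002, -0.722]
contact_force: [-0.1, -0.3, -1.8]
opening: 0.0134
```

```bash
python3 - <<'E'
from fit import *
im={c:eyes.get_image(c) for c in K}
s=monitor.read_state();print(s["tool_pos"],s["ee_rot"],s["opening"],s["contact_force"],s["moment"])
cv2.imwrite("pics/ap7t.png",im["top"])
for c,(x0,y0,x1,y1) in(("side",(290,140,390,230)),):
    a=cv2.resize(im[c][y0:y1,x0:x1],None,fx=6,fy=6,interpolation=3)
    cv2.imwrite(f"pics/ap7_{c}.png",a)
E
```

```text
[ 0.4952154  -0.29097811  0.07303567] [ 3.14103691  0.00737889 -0.72201378] 0.013762625003522254 [-0.64415345  0.04397366 -0.80750862] [0.08549435 0.0890373  0.03279933]
```

View pics/ap7_side.png

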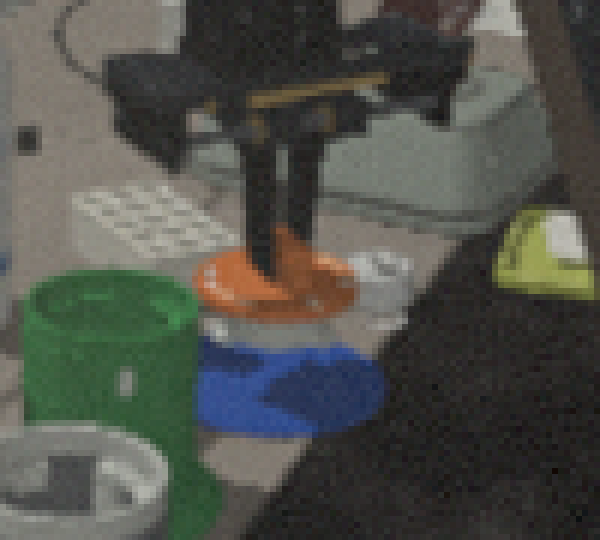

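View pics/ap7t.png

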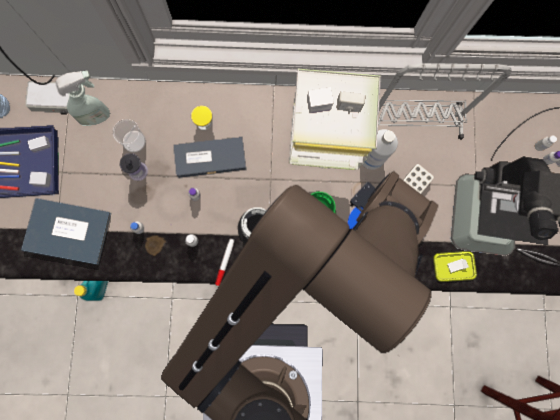

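Request:
arm_command(plan=[0.1,0,-1,0,0,0,-1,0.2,-0.1,-2,0,0,0,-1,0.2,-0.1,-2.6,0,0,0,-1,0.2,-0.1,-3,0,0,0,-1,0.2,-0.1,-3,0,0,0,-1])

```text
time: 9.45
tool_pos: [0.499, -0.2939, 0.0463]
ee_rot: [3.141, 0.0, -0.722]
contact_force: [0.8, -0.4, -1.1]
opening: 0.0137
```

Request:
arm_command(plan=[0,0,-0.05,0,0,0,-1,0,0,-0.1,0,0,0,-1,0,0,-0.2,0,0,0,-1,0,0,-0.25,0,0,0,-1,0,0,-0.3,0,0,0,-1])

```text
time: 9.87
tool_pos: [0.4991, -0.294, 0.0438]
ee_rot: [3.142, -0.0, -0.722]
contact_force: [-0.5, -0.3, -0.8]
opening: 0.0136
```

Request:
arm_command(plan=[0,0,-0.1,0,0,0,-1,0,0,-0.2,0,0,0,-1,0,0,-0.3,0,0,0,-1,0,0,-0.4,0,0,0,-1,0,0,-0.4,0,0,0,-1])

```text
time: 10.28
tool_pos: [0.499, -0.2939, 0.0394]
ee_rot: [3.141, 0.0, -0.722]
contact_force: [0.3, -0.2, -0.6]
opening: 0.014
```

```bash
python3 - <<'E'
from fit import *
im={c:eyes.get_image(c) for c in ["side"]}
s=monitor.read_state();print(s["tool_pos"],s["contact_force"],s["moment"])
for c,(x0,y0,x1,y1) in(("side",(290,140,390,230)),):
    a=cv2.resize(im[c][y0:y1,x0:x1],None,fx=8,fy=8,interpolation=3)
    cv2.imwrite(f"pics/ap8_{c}.png",a[:600])
E
```

```text
[ 0.49900601 -0.29392172  0.03952513] [-0.76969923 -0.06083328 -0.68049399] [0.11261473 0.01938475 0.04600771]
```

View pics/ap8_side.png

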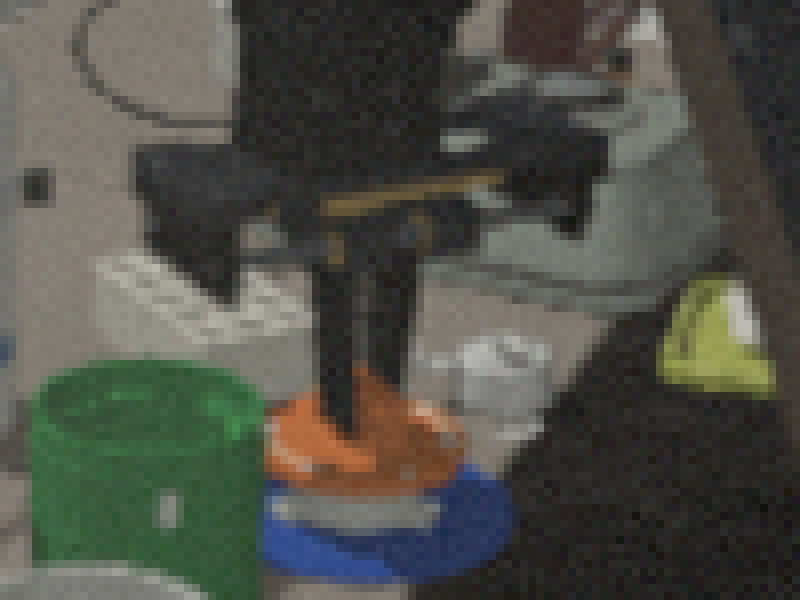

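Request:
arm_command(plan=[0,0,-0.05,0,0,0,-1,0,0,-0.1,0,0,0,-1,0,0,-0.15,0,0,0,-1,0,0,-0.2,0,0,0,-1,0,0,-0.2,0,0,0,-1])

```text
time: 10.75
tool_pos: [0.4991, -0.294, 0.0391]
ee_rot: [3.142, -0.001, -0.722]
contact_force: [-3.7, 3.5, 16.7]
opening: 0.014
```

Request:
arm_command(plan=[0,0,0.1,0,0,0,-1,0,0,0.1,0,0,0,-0.6,0,0,0.1,0,0,0,-0.5,0,0,0.1,0,0,0,-0.4,0,0,0.1,0,0,0,-0.3])

```text
time: 11.17
tool_pos: [0.499, -0.2939, 0.0385]
ee_rot: [3.141, 0.0, -0.722]
contact_force: [-0.4, 0.5, -0.5]
opening: 0.0304
```

Request:
arm_command(plan=[0,0,0,0,0,0,-0.2,0,0,0,0,0,0,-0.1,0,0,0.5,0,0,0,-0.1,0,0,1,0,0,0,-0.1,0,0,2,0,0,0,-0.1])

```text
time: 11.58
tool_pos: [0.4988, -0.2938, 0.0587]
ee_rot: [3.141, 0.001, -0.722]
contact_force: [-0.6, -0.4, 0.1]
opening: 0.0427
```

Request:
arm_command(plan=[0,0,2,0,0,0,-0.1,0,0,4,0,0,0,-0.1,0,0,7,0,0,0,-0.1,0,0,10.5,0,0,0,-0.1,0,0,14,0,0,0,-0.1])

```text
time: 12.0
tool_pos: [0.4987, -0.2937, 0.201]
ee_rot: [3.142, 0.0, -0.722]
contact_force: [-0.1, -0.2, -0.4]
opening: 0.0429
```

```bash
python3 - <<'E'
from fit import *
im={c:eyes.get_image(c) for c in ["side"]}
s=monitor.read_state();print(s["tool_pos"],s["contact_force"],s["moment"])
for c,(x0,y0,x1,y1) in(("side",(290,140,390,230)),):
    a=cv2.resize(im[c][y0:y1,x0:x1],None,fx=8,fy=8,interpolation=3)
    cv2.imwrite(f"pics/ap9_{c}.png",a[:600])
E
```

```text
[ 0.50077004 -0.29510063  0.20795437] [ 0.88911607 -0.83182414  5.96646922] [ 0.03807947 -0.05135547  0.05249577]
```

View pics/ap9_side.png

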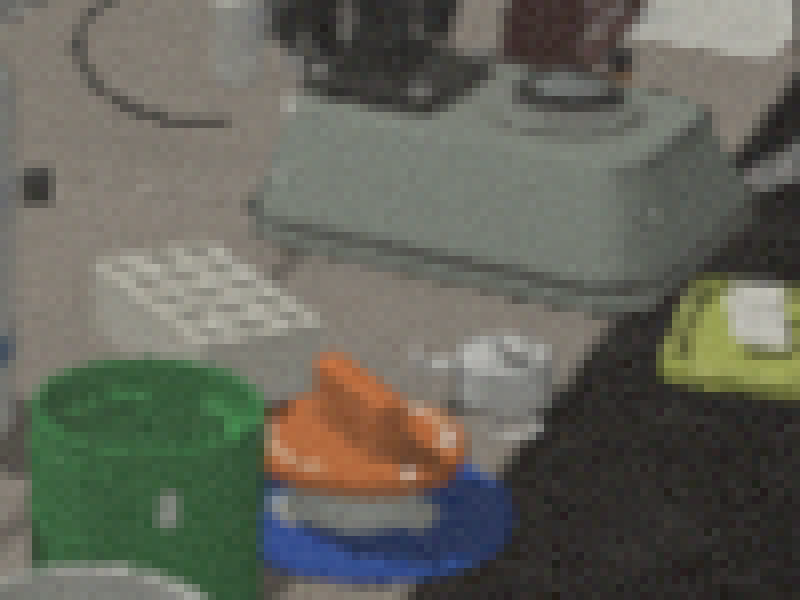

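The cap is standing upright on the mat, with its bar at about (370,400) in the crop. Next I'm refining the blue vial's position.

```bash
python3 - <<'E'
from fit import *
im={c:eyes.get_image(c) for c in K}
rois={"top":(120,210,155,245),"side":(215,310,255,365)}
masks={}
for c in K:
    h=cv2.cvtColor(im[c],cv2.COLOR_BGR2HSV);x0,y0,x1,y1=rois[c];m=cv2.inRange(h,(100,110,50),(120,255,255))[y0:y1,x0:x1]
    masks[c]=(m>0).astype(float);M=cv2.moments(m,True);print(c,M["m00"],M["m10"]/M["m00"]+x0,M["m01"]/M["m00"]+y0)
    cv2.imwrite(f"pics/v_{c}.png",np.hstack([cv2.resize(im[c][y0:y1,x0:x1],None,fx=9,fy=9,interpolation=3),cv2.cvtColor(cv2.resize(m,None,fx=9,fy=9),8)]))
for cs in(["top"],["side"],["top","side"]):
    mm={c:masks[c] for c in cs}
    def f(w):
        z=w[2] if len(w)>2 else .060
        return cost([cyl(w[0],w[1],z-.011,z,.0105)],mm,rois)
    x0=[.466,.368]+([.06] if len(cs)>1 else [])
    S=np.array([x0]+[np.array(x0)+d for d in np.eye(len(x0))*.006])
    r=minimize(f,x0,method="Nelder-Mead",options=dict(initial_simplex=S));print(cs,r.x.round(4),r.fun)
r=nets.outline_of("side","blue_vial_mid");print([(x["box"],x["conf"]) for x in r[:2]])
r=nets.outline_of("top","blue_vial_mid");print([(x["box"],x["conf"]) for x in r[:2]])
cv2.imwrite("pics/t9.png",im["top"])
E
```

```text
top 37.0 133.94594594594594 225.56756756756758
side 48.0 230.91666666666666 326.0208333333333
['top'] [0.4659 0.366 ] 0.4328850649957916
['side'] [0.4687 0.3626] 1.565196398820966
['top', 'side'] [0.4668 0.3666 0.0576] 1.9904017598913795
[([226.2, 320.8, 243.2, 354.5], 0.65)]
[([240.1, 206.8, 278.1, 237.8], 0.44), ([132.3, 221.0, 145.9, 236.0], 0.41)]
```

View pics/v_side.png

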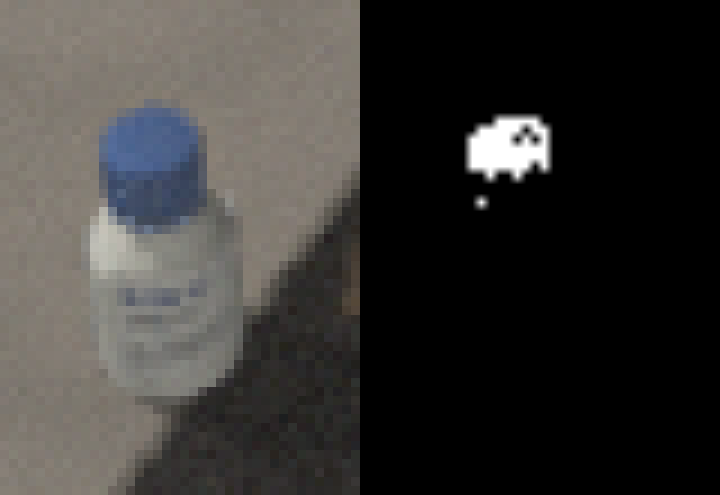

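View pics/v_top.png

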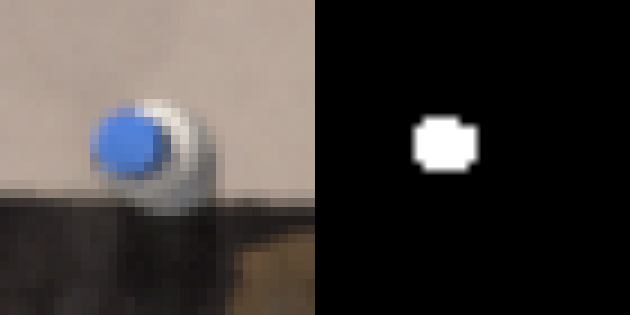

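```bash
python3 - <<'E'
from fit import *
im={c:eyes.get_image(c) for c in K}
rois={"top":(120,210,155,245),"side":(215,310,255,338)}
masks={}
for c in K:
    x0,y0,x1,y1=rois[c];a=cv2.GaussianBlur(im[c],(3,3),0)[y0:y1,x0:x1].astype(int);m=((a[...,0]-a[...,2])>25)
    n,l,st,_=cv2.connectedComponentsWithStats(m.astype(np.uint8));m=l==1+np.argmax(st[1:,4])
    masks[c]=m.astype(float);print(c,m.sum(),st[1+np.argmax(st[1:,4])])
for cs in(["top"],["side"],["top","side"]):
    mm={c:masks[c] for c in cs}
    def f(w):
        z=w[2] if len(w)>2 else .060
        return cost([cyl(w[0],w[1],z-.011,z,.0105)],mm,rois)
    x0=[.466,.368]+([.06] if len(cs)>1 else [])
    S=np.array([x0]+[np.array(x0)+d for d in np.eye(len(x0))*.006])
    r=minimize(f,x0,method="Nelder-Mead",options=dict(initial_simplex=S));print(cs,r.x.round(4),r.fun)
x,y=.466,.367
for c in K:
    x0,y0,x1,y1={"top":(120,210,155,245),"side":(215,310,255,365)}[c]
    a=cv2.resize(im[c][y0:y1,x0:x1],None,fx=9,fy=9,interpolation=3)
    for P in(cyl(x,y,.049,.06,.0105),cyl(x,y,0,.045,.0155)):
        cv2.polylines(a,[cv2.convexHull(((proj(c,P)-[x0,y0]+.5)*9).astype(np.int32))],True,(0,0,255),1)
    cv2.imwrite(f"pics/w_{c}.png",a)
a,b=cv2.imread("pics/w_top.png"),cv2.imread("pics/w_side.png")
cv2.imwrite("pics/w.png",np.hstack([cv2.copyMakeBorder(a,0,b.shape[0]-a.shape[0],0,0,0),b]))
# open pot rim check
a=cv2.resize(im["top"][180:260,220:300],None,fx=7,fy=7,interpolation=3)
for P,r in((.1,.043),(.1,.0295),(0,.058)):
    Q=cyl(.4775,.031,P,P,r)[:60];cv2.polylines(a,[((proj("top",Q)-[220,180]+.5)*7).astype(np.int32)],True,(0,0,255),1)
cv2.imwrite("pics/pot.png",a)
E
```

```text
top 55 [10 12  9  8 55]
side 116 [ 11  12  11  13 116]
['top'] [0.466  0.3673] 0.04487309076928454
['side'] [0.4628 0.3711] 0.09408582905778944
['top', 'side'] [0.466  0.3678 0.0558] 0.16704034980517501
```

View pics/w.png

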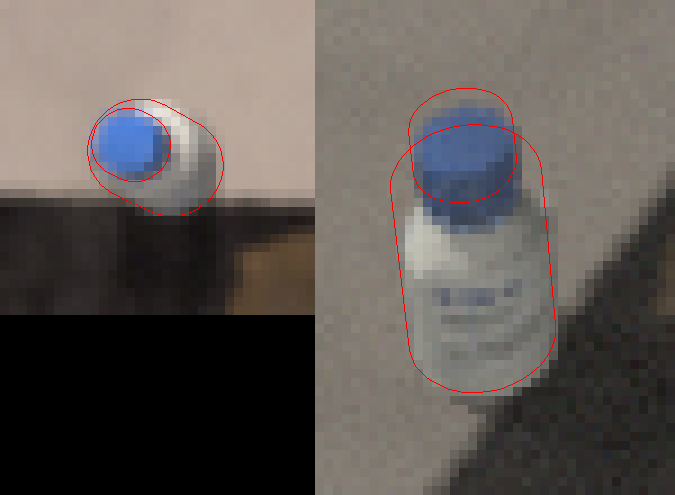

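View pics/pot.png

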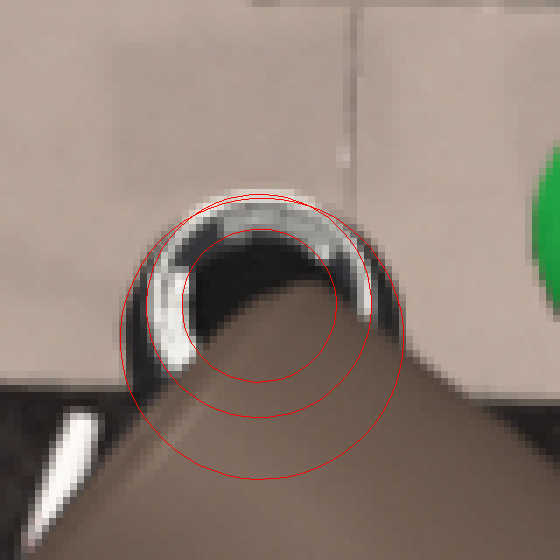

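The vial is at (0.466, 0.368) and the two views agree to about 2–3 mm. The pot's mouth overlay fits. I'm going above the vial, turning the wrist back to a yaw of about 0.4 on the way.

Request:
arm_command(plan=[0,3,0,0,0,0.08,0.2,-0.4,6.5,0,0,0,0.17,0.2,-0.6,10,0,0,0,0.26,0.2,-0.8,13.5,0,0,0,0.34,0.2,-1,17,0,0,0,0.42,0.2])

```text
time: 12.77
tool_pos: [0.4882, -0.1224, 0.1976]
ee_rot: [-3.141, 0.002, -0.299]
contact_force: [0.2, -0.4, 0.5]
opening: 0.0567
```

Request:
arm_command(plan=[-0.2,3.5,0,0,0,0.08,0.3,-0.4,7,0,0,0,0.17,0.3,-0.6,10.5,0,0,0,0.26,0.3,-0.8,14,0,0,0,0.34,0.3,-1,17.5,0,0,0,0.42,0.3])

```text
time: 13.18
tool_pos: [0.4783, 0.0527, 0.1977]
ee_rot: [-3.141, 0.002, 0.122]
contact_force: [0.2, 0.6, -0.5]
opening: 0.0617
```

Request:
arm_command(plan=[-0.2,3.5,0,0,0,0.06,0.3,-0.4,7,0,0,0,0.12,0.3,-0.6,10.5,0,0,0,0.18,0.3,-0.8,14,0,0,0,0.24,0.3,-0.9,17.5,0,0,0,0.3,0.3])

```text
time: 13.6
tool_pos: [0.4692, 0.2277, 0.1977]
ee_rot: [-3.141, 0.002, 0.421]
contact_force: [0.3, 0.5, -0.1]
opening: 0.0618
```

Request:
arm_command(plan=[0,3.5,0,0,0,0,0.3,-0.1,7,0,0,0,0,0.3,-0.2,10.5,-2,0,0,0,0.3,-0.3,13,-5,0,0,0,0.3,-0.3,14,-8,0,0,0,0.3])

```text
time: 14.02
tool_pos: [0.4663, 0.3691, 0.1169]
ee_rot: [-3.141, -0.0, 0.42]
contact_force: [-0.2, -1.0, -1.3]
opening: 0.0616
```

```bash
python3 - <<'E'
from fit import *
im={c:eyes.get_image(c) for c in K}
s=monitor.read_state();print(s["tool_pos"],s["contact_force"],s["ee_rot"])
x0,y0,x1,y1=190,270,290,370
c="side";a=cv2.resize(im[c][y0:y1,x0:x1],None,fx=6,fy=6,interpolation=3)
u=(proj(c,s["tool_pos"])[0]-[x0,y0]+.5)*6;cv2.drawMarker(a,tuple(u.astype(int).tolist()),(255,0,255),0,14,1)
cv2.imwrite("pics/g1.png",a);cv2.imwrite("pics/g1t.png",im["top"])
E
```

```text
[0.46446762 0.36624498 0.11338944] [-0.01247578 -0.11502333  0.2014532 ] [3.1403193  0.00901336 0.41999091]
```

View pics/g1.png

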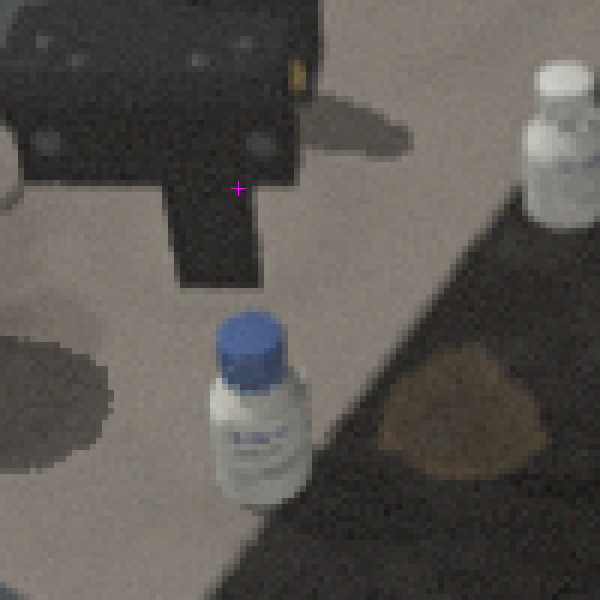

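```bash
python3 - <<'E'
from fit import *
s=monitor.read_state();t=s["tool_pos"];y=s["ee_rot"][2];print(t)
X=np.array([np.cos(y),np.sin(y),0]);Y=np.array([-np.sin(y),np.cos(y),0])
for d in(.0308,.0428):
    print(d,(proj("side",[t+Y*d-X*.01,t+Y*d+X*.01])-[190,270]+.5)*6)
E
```

```text
[0.46446762 0.36624498 0.11338944]
0.0308 [[256.56734242 262.9834752 ]
 [186.50848607 261.61289993]]
0.0428 [[249.94043649 293.28295942]
 [178.74285513 291.84210077]]
```

View pics/g1t.png

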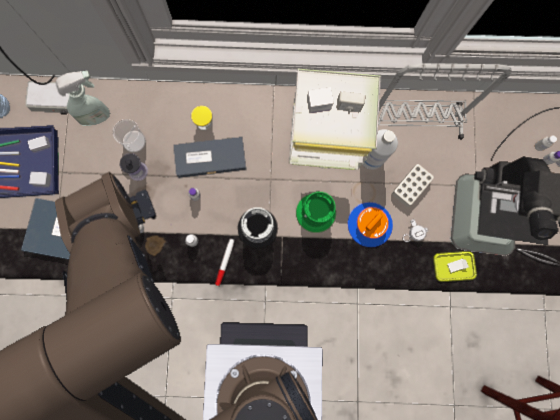

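Request:
arm_command(plan=[0,0.1,-2,0,0,0,0.3,0,0.1,-4,0,0,0,0.3,0,0.1,-6,0,0,0,0.3,0,0.1,-8,0,0,0,0.3,0,0.1,-9.2,0,0,0,0.3])

```text
time: 14.53
tool_pos: [0.467, 0.3659, 0.0258]
ee_rot: [3.141, 0.002, 0.417]
contact_force: [-0.8, 0.3, 1.0]
opening: 0.0621
```

```bash
python3 - <<'E'
from fit import *
im={c:eyes.get_image(c) for c in ["side"]}
s=monitor.read_state();print(s["tool_pos"],s["contact_force"],s["ee_rot"])
x0,y0,x1,y1=190,270,290,370
c="side";a=cv2.resize(im[c][y0:y1,x0:x1],None,fx=6,fy=6,interpolation=3)
cv2.imwrite("pics/g2.png",a)
E
```

```text
[0.46644107 0.36567077 0.02425293] [-1.74956205 -0.80571687 -2.59174448] [3.14093581 0.00372318 0.41690574]
```

View pics/g2.png

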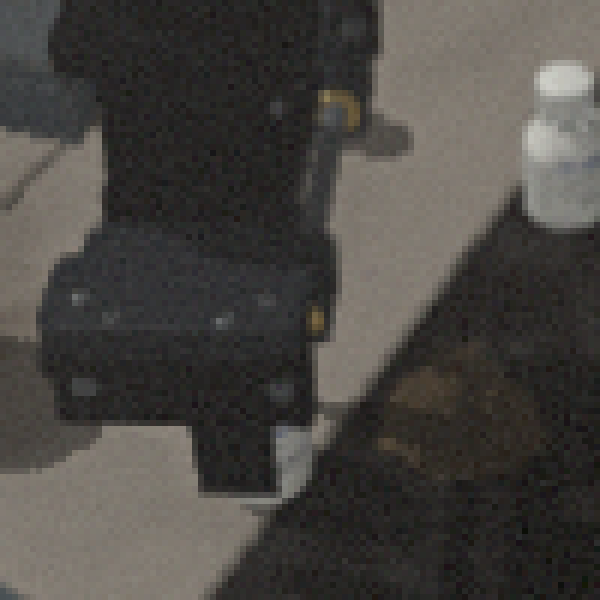

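Request:
arm_command(plan=[0,0.2,0,0,0,0,0.1,0,0.2,0,0,0,0,-0.1,0,0.2,0,0,0,0,-0.3,0,0.2,0,0,0,0,-0.4,0,0.2,0,0,0,0,-0.5], grip_force=15)

```text
time: 15.0
tool_pos: [0.4673, 0.3692, 0.0276]
ee_rot: [-3.142, -0.001, 0.418]
contact_force: [0.1, -0.6, 0.0]
opening: 0.0339
```

Request:
arm_command(plan=[0,0,0,0,0,0,-0.6,0,0,0,0,0,0,-0.6,0,0,0,0,0,0,-0.6,0,0,0,0,0,0,-0.6,0,0,0,0,0,0,-0.6])

```text
time: 15.42
tool_pos: [0.4673, 0.3692, 0.0273]
ee_rot: [-3.142, -0.001, 0.418]
contact_force: [-1.0, -0.5, 6.5]
opening: 0.0306
```

```bash
python3 - <<'E'
from fit import *
s=monitor.read_state();print(s["tool_pos"],s["contact_force"],s["opening"])
E
```

```text
[0.46730645 0.36920487 0.02733742] [-0.97531664 -0.4816777   6.49414536] 0.03057362681454252
```

Gripped at 31 mm opening, which matches the vial's body. Lifting and going to the pot, about 1.0 cm in x and -33.8 cm in y.

Request:
arm_command(plan=[0,0,1,0,0,0,-0.7,0,0,4,0,0,0,-0.7,0,0,8,0,0,0,-0.7,0,0,12,0,0,0,-0.7,0,0,16,0,0,0,-0.7])

```text
time: 15.83
tool_pos: [0.4666, 0.3688, 0.189]
ee_rot: [3.141, 0.0, 0.418]
contact_force: [0.9, 0.6, -0.8]
opening: 0.0308
```

Request:
arm_command(plan=[0.1,-2,1,0,0,0,-0.7,0.2,-5,1,0,0,0,-0.7,0.3,-8.5,1,0,0,0,-0.7,0.4,-12,1,0,0,0,-0.7,0.5,-15.5,1,0,0,0,-0.7])

```text
time: 16.25
tool_pos: [0.4715, 0.2127, 0.1974]
ee_rot: [3.141, -0.001, 0.419]
contact_force: [0.5, -0.2, -1.1]
opening: 0.0306
```

Request:
arm_command(plan=[0.1,-3.5,0,0,0,0,-0.7,0.2,-7,0,0,0,0,-0.7,0.3,-10.5,0,0,0,0,-0.7,0.4,-14,0,0,0,0,-0.7,0.5,-17,0,0,0,0,-0.7])

```text
time: 16.67
tool_pos: [0.4766, 0.0421, 0.1973]
ee_rot: [3.141, -0.0, 0.418]
contact_force: [0.8, -0.5, -0.8]
opening: 0.0308
```

```bash
python3 - <<'E'
from fit import *
im={c:eyes.get_image(c) for c in ["side"]}
s=monitor.read_state();print(s["tool_pos"],s["contact_force"],s["ee_rot"],s["opening"])
x0,y0,x1,y1=250,160,350,260
c="side";a=cv2.resize(im[c][y0:y1,x0:x1],None,fx=6,fy=6,interpolation=3)
cv2.imwrite("pics/g3.png",a)
E
```

```text
[0.47704585 0.03881725 0.19728383] [ 2.08818524 -2.57121596  0.8406294 ] [ 3.14025151e+00 -4.21177507e-05  4.16212843e-01] 0.030815652102412272
```

View pics/g3.png

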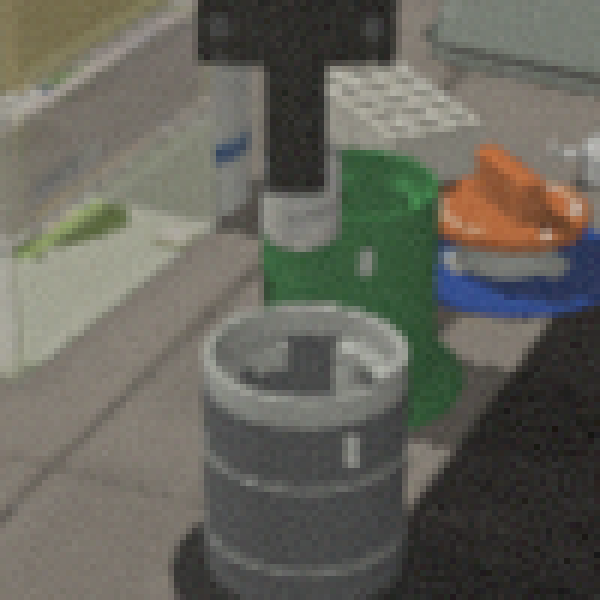

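Request:
arm_command(plan=[0,-0.4,0,0,0,0,-0.7,0,-0.9,0,0,0,0,-0.7,0,-0.9,0,0,0,0,-0.7,0,-0.9,-1,0,0,0,-0.7,0,-0.9,-2,0,0,0,-0.7])

```text
time: 17.13
tool_pos: [0.4772, 0.036, 0.1769]
ee_rot: [3.141, -0.001, 0.419]
contact_force: [0.0, 0.0, -0.5]
opening: 0.0306
```

Request:
arm_command(plan=[0,0,-1,0,0,0,-0.7,0,0,-2,0,0,0,-0.7,0,0,-3,0,0,0,-0.7,0,0,-3,0,0,0,-0.7,0,0,-3,0,0,0,-0.7])

```text
time: 17.55
tool_pos: [0.4769, 0.0359, 0.1466]
ee_rot: [-3.141, 0.001, 0.419]
contact_force: [0.1, 0.5, 0.1]
opening: 0.0308
```

```bash
python3 - <<'E'
from fit import *
im={c:eyes.get_image(c) for c in ["side"]}
s=monitor.read_state();print(s["tool_pos"],s["contact_force"],s["ee_rot"],s["opening"])
x0,y0,x1,y1=250,160,350,260
c="side";a=cv2.resize(im[c][y0:y1,x0:x1],None,fx=6,fy=6,interpolation=3)
cv2.imwrite("pics/g4.png",a)
E
```

```text
[0.47714226 0.0357446  0.1469815 ] [ 0.44372398  0.26553241 -0.07290155] [ 3.14151751e+00 -1.85349613e-05  4.18944699e-01] 0.030333573090401578
```

View pics/g4.png

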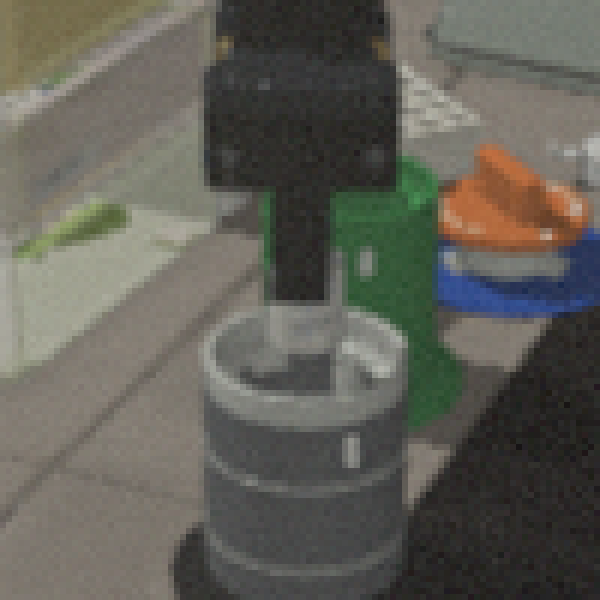

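Request:
arm_command(plan=[0,-0.5,0,0,0,0,-0.7,0,-0.5,0,0,0,0,-0.7,0,-0.5,-1,0,0,0,-0.7,0,-0.5,-2.2,0,0,0,-0.7,0,-0.5,-3.4,0,0,0,-0.7])

```text
time: 18.02
tool_pos: [0.4774, 0.0299, 0.1129]
ee_rot: [3.141, -0.001, 0.418]
contact_force: [-0.6, -0.0, 0.1]
opening: 0.0303
```

Request:
arm_command(plan=[0,0,-0.3,0,0,0,-0.7,0,0,-0.6,0,0,0,-0.7,0,0,-0.6,0,0,0,-0.7,0,0,-0.6,0,0,0,-0.7,0,0,-0.6,0,0,0,-0.7])

```text
time: 18.43
tool_pos: [0.4773, 0.03, 0.1072]
ee_rot: [3.141, -0.001, 0.418]
contact_force: [-0.3, 0.4, -0.6]
opening: 0.0309
```

```bash
python3 - <<'E'
from fit import *
im={c:eyes.get_image(c) for c in ["side"]}
s=monitor.read_state();print(s["tool_pos"],s["contact_force"],s["ee_rot"],s["opening"])
x0,y0,x1,y1=250,160,350,260
c="side";a=cv2.resize(im[c][y0:y1,x0:x1],None,fx=6,fy=6,interpolation=3)
cv2.imwrite("pics/g5.png",a)
E
```

```text
[0.47729611 0.0300359  0.10717852] [0.73323975 1.0616417  0.11885955] [ 3.14105727e+00 -7.89699239e-04  4.17815018e-01] 0.030752130616750424
```

View pics/g5.png

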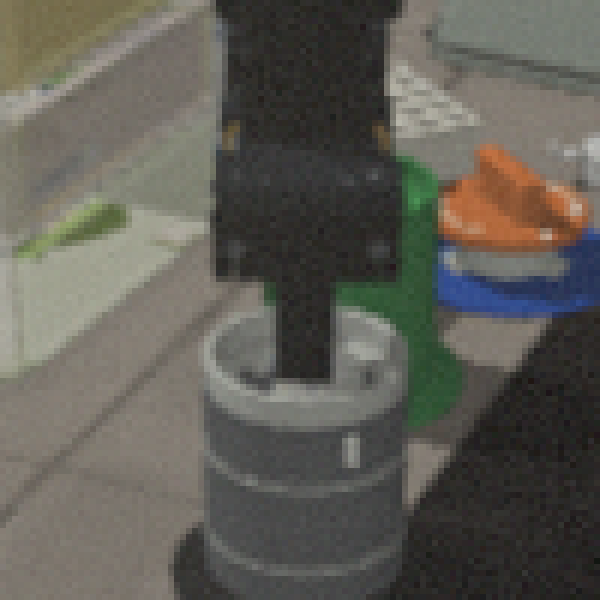

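The vial's foot is in the mouth with the fingertips about 7 mm above the rim. Releasing.

Request:
arm_command(plan=[0,0,0,0,0,0,0.1,0,0,0,0,0,0,0.1,0,0,0,0,0,0,0.1,0,0,0,0,0,0,0.1,0,0,0,0,0,0,0.1])

```text
time: 18.9
tool_pos: [0.477, 0.0301, 0.1067]
ee_rot: [3.141, -0.0, 0.418]
contact_force: [-0.8, -0.6, -0.5]
opening: 0.0514
```

Request:
arm_command(plan=[0,0,2,0,0,0,0.1,0,0,5,0,0,0,0.1,0,0,8.5,0,0,0,0.1,0,-2,12,0,0,0,0.1,0,-5,14,0,0,0,0.1])

```text
time: 19.32
tool_pos: [0.4775, -0.0192, 0.2501]
ee_rot: [3.14, -0.003, 0.421]
contact_force: [0.7, 0.1, -0.5]
opening: 0.0522
```

Request:
arm_command(plan=[0,-4,0,0,0,0,0.1,0,-8,0,0,0,0,0.1,0,-12,0,0,0,0,0.1,0,-16,0,0,0,0,0.1,0,-20,0,0,0,0,0.1])

```text
time: 19.73
tool_pos: [0.4766, -0.2219, 0.2468]
ee_rot: [3.141, -0.0, 0.418]
contact_force: [1.6, -0.2, 0.2]
opening: 0.0524
```

Request:
arm_command(plan=[-1,-4,0,0,0,0,0.1,-3,-7,0,0,0,0,0.1,-5,-10,0,0,0,0,0.1,-7,-12,0,0,0,0,0.1,-8,-14,0,0,0,0,0.1])

```text
time: 20.15
tool_pos: [0.395, -0.3612, 0.2465]
ee_rot: [-3.141, 0.0, 0.416]
contact_force: [0.8, -0.2, -0.9]
opening: 0.0519
```

```bash
python3 - <<'E'
from fit import *
im={c:eyes.get_image(c) for c in K}
s=monitor.read_state();print(s["time"],s["tool_pos"],s["contact_force"],s["opening"])
a=cv2.resize(im["side"][160:260,250:350],None,fx=5,fy=5,interpolation=3)
b=cv2.resize(im["top"][190:260,225:295],(500,500),interpolation=3)
cv2.imwrite("pics/g6.png",cv2.resize(np.hstack([a,b]),(800,400)))
cv2.imwrite("pics/g6t.png",im["top"]);cv2.imwrite("pics/g6s.png",im["side"])
for q in["blue_vial_mid","cap_grip","white_vial_mid","purple_vial_mid"]:
    r=nets.tip_of("top",q)[:2];print(q,[(x["uv"],x["conf"]) for x in r])
E
```

```text
20.25 [ 0.3955753  -0.36224536  0.24647973] [-0.17502673  0.83596202 -0.90560913] 0.05267156255109825
blue_vial_mid [([256.5, 227.6], 0.63), ([368.5, 226.3], 0.5)]
cap_grip [([374.0, 220.3], 0.57)]
white_vial_mid [([190.6, 239.5], 0.44)]
purple_vial_mid [([194.2, 193.1], 0.46)]
```

View pics/g6.png

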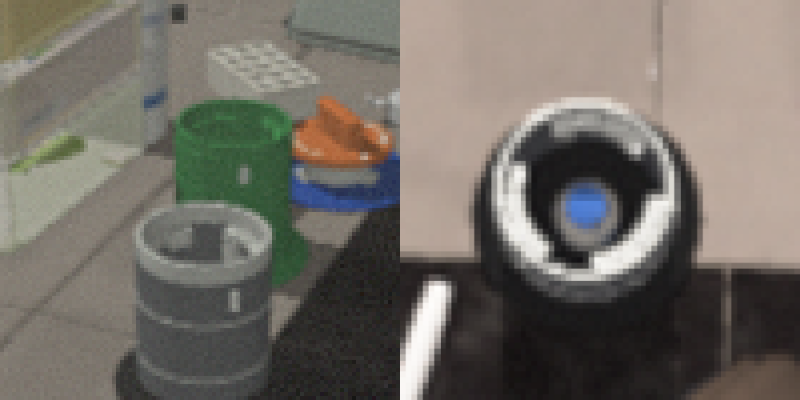

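View pics/g6t.png

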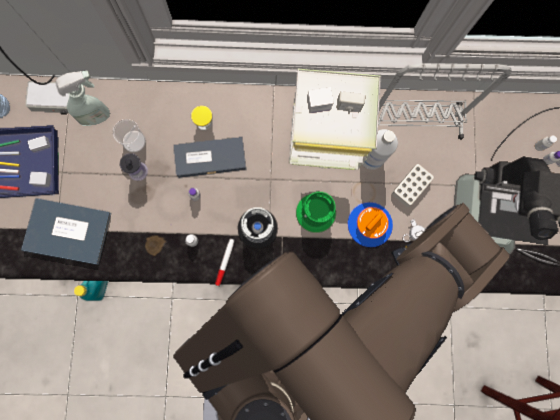

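View pics/g6s.png

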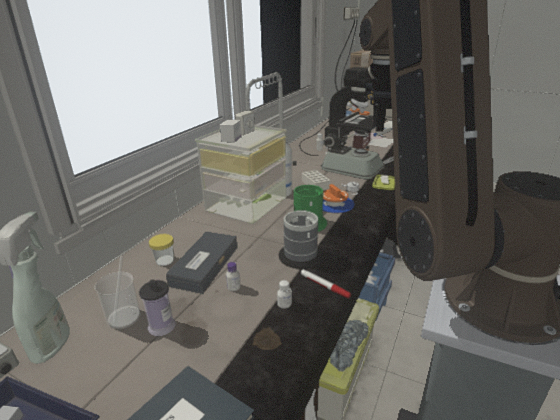

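```bash
python3 - <<'E'
from h import *
print(arm.finish_job())
E
```

```text
the job is handed in; nothing more can be done
None
```

The blue-capped vial is in the grey pot, the orange cap is on the mat, and I handed the job in at about 20 s of the 61 s allowed. The system gives no verdict, so these results are from my own measurements and pictures.

- **Cap release:** I pressed the cap down about 8 mm (force about 9 N) and turned it about 65° clockwise. Its white mark stood over the mark on the pot's wall. It lifted off freely.
- **Cap on the mat:** I set it down with the tool about 2 mm from the mat's measured centre. The touchdown force peaked near 17 N before I eased off and let go. The last pictures show it upright on the mat.
- **Vial:** I gripped it by the body and released it with its foot already in the pot's mouth. The last top view shows its blue cap at about (257,227), inside the open pot.
- **Other things:** The white vial, the purple vial, the stain jar, the tally counter, the foam rack and the green pot look unmoved. For the two vials I checked this with the network positions, and for the rest only by eye in the pictures. The arm was clear, at about 25 cm height.

**Checks that disagreed:**
- The two cameras placed the blue vial a few millimetres apart, with the side view putting it about 4 mm nearer that camera. The closing grip took up the difference.
- The networks also gave some false hits. The last blue-vial query returned a second one on the mat with confidence 0.5, so I went by the pictures there.
- The force reading showed 4 to 6 N upward when the gripper closed, on both the cap and the vial. I did not find out why.

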